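# Mount the chuck on the banding wheel and load the bowl

### The job

Get the banding wheel ready for working on the small bowl. Lower the wooden chuck over the wheel's central shaft and, without forcing it, feel for the drive pin on the wheel head until it slips into the hole in the chuck's flange and the chuck sits flush on the head; then gently set the small bowl upright with its foot in the cup on top of the chuck. Leave everything else on the table where it is.

Things in the scene. Friction and masses are not known exactly. Their poses are not given: they have to be found in the camera images.
- chuck_mid (a point): The chuck: turned pale wood, loose and upright on the table, 0.26 to 0.40 kg. A round hub of 62 mm diameter rises from a round flange of 110 mm diameter, 10 mm thick, at its foot; 56 mm tall in all. Take it by the hub. This point is on its axis, 28 mm above its underside; z points up. A blind bore of 18 mm diameter, 44 mm deep, runs up its axis from below.
- chuck_hole (a point): The chuck's drive hole, 10.5 mm diameter, right through the flange (visible from above), 43 mm from the chuck's axis in the chuck's -x direction; this point is at the flange's underside. It starts on the robot's side of the chuck, up to 50 degrees either way.
- chuck_cup (a point): The cup for a bowl's foot in the top of the chuck's hub: this point is the centre of its flat floor, 48 mm above the chuck's underside. 53 mm wide at the floor, 8 mm deep, the mouth widening to 58 mm. z up.
- wheel_top (a point): Centre of the flat upper face of the banding wheel's dark metal head (152 mm diameter, 64 mm above the table, on a grey iron foot that cannot shift); z up. The head turns about the shaft, but stiffly: about 0.3 N m, and it stays where left. Its angle is not measured; this frame does not turn with it. Seated, chuck_mid is 28 mm above this point; resting on the pin's tip it is 37 mm above.
- shaft_tip (a point): Top centre of the wheel's upright central shaft: 16 mm diameter, 30 mm tall above the head, its last 6 mm tapered to 9 mm. The drive pin, 8 mm diameter, 9 mm tall, its tip tapered, stands on the head 43 mm from the shaft's axis; it starts on the robot's side, within 35 degrees either way of the world -x direction from the shaft, at an angle to be seen or felt.
- bowl_mid (a point): The small bowl: white and cream restored pottery, 86 mm across the rim, 53 mm tall, 0.10 kg, loose and upright near the table's front; all other bowls are over 125 mm across. This point is on its axis, 26.5 mm above its underside; z up. Foot 48 mm across; above 10 mm the wall leans outward about 22 degrees from upright, some 4 mm thick at the rim. Take it by the rim.
- block: Cork sanding block, 50x76x28 mm, loose; origin at the centre of its underside. To be left alone.
- jar: Brown jar with a blue lid, 47 mm diameter, 81 mm tall, loose; origin at the centre of its underside. To be left alone.
- brush: Flat brush, 220 mm long, 26 mm wide, 12 mm thick, lying loose; origin at the middle of its underside, y along it. To be left alone.
- tape: Roll of tape lying flat, 98 mm diameter, 25 mm tall, loose; origin at the centre of its underside. To be left alone.
Mind the look-alikes: they are no part of the job. What is shaped like the part that bears chuck_mid but purple is not meant.

How it is judged:
By the outcome, as a careful person would: the job done as asked, in the order asked, and still so for the second after the job is handed in, with the robot touching nothing.
It also fails if it takes over 72 s, if anything falls off the work surface, if the arm or the gripper's body presses on something with over 40 N, if the wrist force passes 120 N, or if a joint passes its speed limit or range.

### The arm

A 7-joint arm with a two-finger parallel gripper is mounted at the origin on a cart in front of the work surface, level with it; the furniture and walls round the work are solid. World frame = base frame: x ahead of the robot, y to its left, z up, the work surface at z = 0. Lengths are in m, angles in rad, forces in N, time in s.
With the tool pointing down it reaches from about 0.4 to 0.9 m from the base axis. Payload 5.5 kg.
Tool frame: the origin (TCP) lies on the centre line of the jaws, within the pads' length; the fingertips stand 17 mm ahead of it and the grasp point (between the pads) lies 2 mm behind it (arm.nose_length is the distance from the TCP to the fingertips, in m); z points along the fingers, y is the line along which they close (so a half turn about z gives the same grasp; the last joint's range is limited). The gripper opens to 85 mm and grips with 20 to 120 N. Pads are 22 mm wide; open, the fingers measure 114 mm over their backs; the gripper's body (76 mm by 85 mm) begins 54 mm behind the grasp point. The pads swing forward as they close: fully open they stand 13 mm farther back than shut.
Start: joints at [-0.999, 0.501, -0.427, 1.55, 0.221, 1.138, -0.21], TCP at [0.198, 0.619, 0.248] pointing down, gripper open.
Joint ranges: [-2.88, 2.88], [-0.31, 2.03], [-1.54, 1.56], [0.2, 2.42], [-1.41, 4.55], [0.19, 2.02], [-2.57, 2.57]. Speed limits (rad/s): [2.57, 2.57, 3.14, 3.14, 3.14, 3.14, 3.14].

### API

Orientations are given as a unit quaternion [x, y, z, w].
In Python, from station import arm gives the robot as it stands.
- The arm moves only by the tool apply_moves, never from a script. Its argument "rows" is a list that holds one entry, the list of rows, each a list of 7 numbers: the shift along the world's x, y, z in units of 0.12 m (1.0 is 0.12 m), then the turn, a rotation vector about the world's x, y, z in units of 90 degrees (1.0 is 90 degrees), then the gripper's target within -1 to 1 (shut at 1, half-way at 0, fully open at -1). A call has 1 to 5 rows; each row is the pose to reach, as a shift and turn from the pose commanded when the call began; what a row does not reach only later rows make up. A row lasts 1/12 s, in which the tool goes at most 41.7 mm and 7.16 degrees, less where a joint would pass 70% of its speed; a pose out of reach is approached as far as the arm can. A call with a number of a shift or a turn outside -1 to 1 is refused whole. A call with a gripper value outside its range is refused whole. The fingers move at their own pace and stop on an object; the grip force is fixed at half the most. Time passes only in rows, so rows that repeat a pose let the fingers close. It gives the time, the measured TCP pose, the force, the opening and the grip force at its end, in the units of the state.
- arm.read_state(): the state, without advancing time (a new reading comes with each control period).
- arm.capture(name): name is "side" or "top"; returns a dict with "pixels" (384x512x3 uint8, blue, green, red), "fx", "fy", "cx", "cy" (pixels), "camera_from_world" (4x4, takes a point from world to camera coordinates). Camera axes: x right, y down, z forward; pixel columns grow to the right and rows downward; lengths in m; the calibration is good to about 2 mm. A picture is of the moment at which its call begins. There is no depth.
- arm.finish_job(): hands the job in; it is judged then, once.
The state is a dict: "clock": time; "q": joint angles; "joint_velocities": joint speeds; "effort": joint torques, N m; "position": TCP position; "ee_rot": TCP orientation; "contact_force": force on the tool from outside, world axes, zero at the start; "ft_torque": the same for the moment, N m; "grip_width": opening from 0.0 (shut) to 1.0 (fully open); "finger_force": force on a finger pad.
Only numpy, scipy, OpenCV 4.12 (cv2) and the standard library are available. Lean on these libraries where they do the work, as an engineer would, in place of code of your own. Each camera call takes 0.05 s, during which the arm holds its last target. There are 200 camera calls.

## Working session

There is one attempt and no reset: what is moved stays moved. The work goes in short steps, Python scripts to look and compute and a tool call to move; the robot and the scene stay as the last step left them, time stands still between calls to the robot, and variables do not carry over. Pictures are saved under pics/ and viewed, at most 10 in all, crops included, and the job is handed in when it is done.

Besides the shell and the picture viewer there is one more tool, called after "Call:" by a JSON object that holds its "api" and its "payload". apply_moves: Moves the arm, as the interface text tells. Its arguments: {"type":"object","properties":{"rows":{"type":"array"}},"required":["rows"]}

```bash
ls; mkdir -p pics; python3 - <<'E'
from station import arm
import cv2,numpy as np
for n in("side","top"):
    c=arm.capture(n); cv2.imwrite(f"pics/{n}0.png",c["pixels"]); np.save(f"pics/{n}0.npy",c,allow_pickle=True)
    print(n,c["fx"],c["fy"],c["cx"],c["cy"],np.round(c["camera_from_world"],4).tolist())
s=arm.read_state();print({k:np.round(v,3).tolist() for k,v in s.items()})
E
```

```text
pics
side 431.3830615726674 431.3830615726674 258.8058177798461 186.62041683790747 [[0.9299, -0.3669, 0.0254, -0.4915], [-0.1463, -0.4325, -0.8897, 0.1243], [0.3374, 0.8236, -0.4559, 1.2664], [0.0, 0.0, 0.0, 1.0]]
top 476.83146270693624 476.83146270693624 252.99524480126388 194.1785367563474 [[0.0419, -0.9991, 0.005, -0.0468], [-0.9777, -0.042, -0.2056, 0.5347], [0.2056, 0.0037, -0.9786, 1.2084], [0.0, 0.0, 0.0, 1.0]]
{'clock': 0.1, 'q': [-0.999, 0.502, -0.427, 1.551, 0.221, 1.138, -0.21], 'joint_velocities': [-0.001, -0.003, -0.001, -0.003, 0.001, -0.0, -0.003], 'effort': [-0.012, -57.081, -5.839, -28.175, 0.01, 0.006, 0.0], 'position': [0.197, 0.619, 0.247], 'ee_rot': [0.154, 0.988, -0.001, -0.0], 'contact_force': [-0.596, 0.287, 0.894], 'ft_torque': [-0.026, 0.019, -0.056], 'finger_force': 0.0, 'grip_width': 1.0}
```

View pics/top0.png

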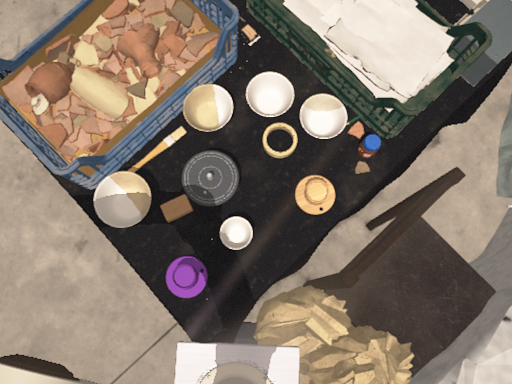

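View pics/side0.png

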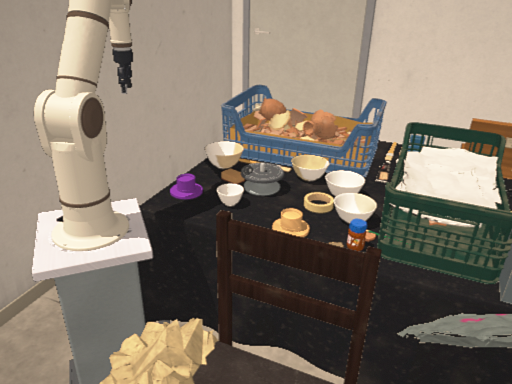

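The pale wood chuck is at top (316,195), side (291,222). The purple look-alike is at top (187,277), side (186,187) and is excluded by colour. The wheel is at top (211,178). The small bowl at top (236,233), side (230,195) is the smallest of five white bowls; the others are at (123,199), (208,107), (270,94) and (324,116). I'll confirm with an enlarged crop.

```bash
python3 - <<'E'
import cv2,numpy as np
t=cv2.imread("pics/top0.png");s=cv2.imread("pics/side0.png")
def cr(im,u,v,w,h,W,H): return cv2.resize(im[v:v+h,u:u+w],(W,H),interpolation=cv2.INTER_CUBIC)
a=np.hstack([cr(t,286,168,60,50,400,333),cr(t,176,145,72,60,400,333)])
b=np.hstack([cr(t,210,210,52,45,266,230),cr(s,238,155,52,45,267,230),cr(s,265,200,52,45,267,230)])
cv2.imwrite("pics/crop1.png",np.vstack([a,b]))
E
```

```text
(no output)
```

View pics/crop1.png

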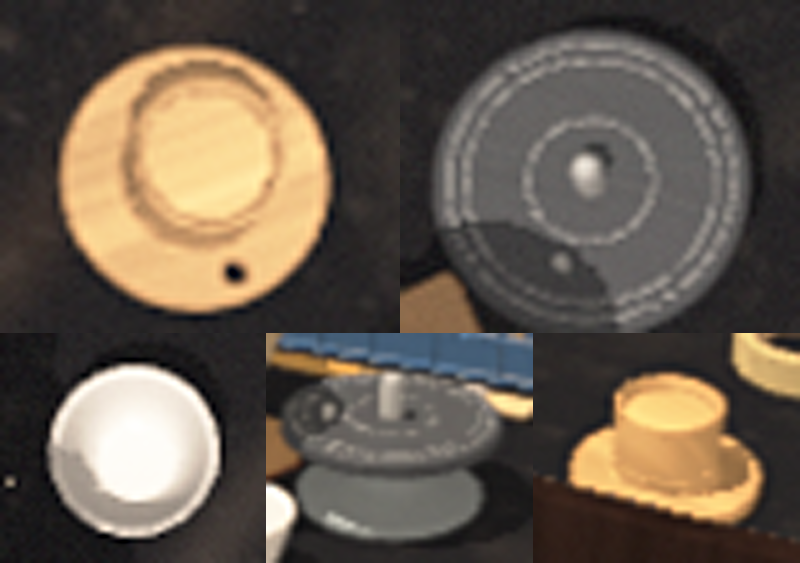

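The crop confirms it: pale chuck with its drive hole at top ≈(321,209), wheel with shaft tip ≈(210,175) and pin ≈(205,192), and the small white bowl. Next I measure.

```bash
cat > h.py <<'E'
import numpy as np,cv2
from scipy.optimize import least_squares
def load(n): return np.load(f"pics/{n}.npy",allow_pickle=True).item()
def ray(c,px):
    px=np.atleast_2d(px).astype(float); M=np.array(c["camera_from_world"]);R=M[:3,:3];o=-R.T@M[:3,3]
    d=np.c_[(px[:,0]-c["cx"])/c["fx"],(px[:,1]-c["cy"])/c["fy"],np.ones(len(px))]@R
    return o,d
def plane(c,px,z):
    o,d=ray(c,px); return o+d*((z-o[2])/d[:,2])[:,None]
def tri(c1,p1,c2,p2):
    o1,d1=ray(c1,p1);o2,d2=ray(c2,p2);d1=d1[0];d2=d2[0]
    t=np.linalg.lstsq(np.c_[d1,-d2],o2-o1,rcond=None)[0];a=o1+d1*t[0];b=o2+d2*t[1]
    return (a+b)/2,np.linalg.norm(a-b)
def circ(p):
    f=lambda v:np.hypot(p[:,0]-v[0],p[:,1]-v[1])-v[2]
    r=least_squares(f,[*p[:,:2].mean(0),.05],loss="soft_l1",f_scale=.001);return r.x,np.std(f(r.x))
def cont(mask,roi):
    u,v,w,h=roi;m=np.zeros_like(mask);m[v:v+h,u:u+w]=mask[v:v+h,u:u+w]
    cs,_=cv2.findContours(m,cv2.RETR_EXTERNAL,cv2.CHAIN_APPROX_NONE);return max(cs,key=cv2.contourArea)[:,0,:].astype(float)
E
python3 - <<'E'
from h import *
t=load("top0");s=load("side0")
T=t["pixels"];S=s["pixels"];hv=cv2.cvtColor(T,cv2.COLOR_BGR2HSV);hs=cv2.cvtColor(S,cv2.COLOR_BGR2HSV)
def rep(n,k,z):print(n,len(k),"px",k.mean(0).round(1),*[np.round(x,4) for x in circ(plane(t,k,z))])
rep("flange",cont(((hv[...,1]>80)&(hv[...,2]>110)).astype(np.uint8),(286,168,60,52)),.007)
w=cont(((T.max(2)>62)&(hv[...,1]<60)).astype(np.uint8),(178,145,68,62));rep("wheel",w,.064)
b=cont(((T.min(2)>95)).astype(np.uint8),(212,210,48,44));rep("bowl",b,.053)
bs=cont(((S.min(2)>95)).astype(np.uint8),(214,178,32,32))
print("bowl side bbox",bs.min(0),bs.max(0))
g=lambda x,y,u0,v0,k:[u0+(x+.5)*k-.5,v0+(y+.5)*k-.5]
hole=g(235,272,286,168,.15);pin=g(561,260,176-72,145,.18);sh=g(586,163,104,145,.18);cup=g(205,151,286,168,.15)
cs=g(671-533,407-333,265,200,52/267);shs=g(391-266,376-333,238,155,52/267);pins=g(326-266,401-333,238,155,52/267)
print("hole z.01",plane(t,hole,.01),"pin .073",plane(t,pin,.073),"shaft .094",plane(t,sh,.094),"cup .048",plane(t,cup,.048))
print("tri cup",tri(t,cup,s,cs),"shaft",tri(t,sh,s,shs),"pin",tri(t,pin,s,pins))
# bowl rim: ellipse in side from widest line
x=[(bs[:,0].min()+bs[:,0].max())/2]; print(tri(t,b.mean(0),s,[x[0],bs[:,1].min()+4]))
o=S[178:214,210:250].min(2)
for r in o[::2]:print(' '.join('%3d'%q for q in r[::2]))
E
```

```text
flange 113 px [314.5 194.3] [ 0.5537 -0.194   0.0552] 0.0008
wheel 164 px [209.6 178.3] [0.576  0.0911 0.0736] 0.0019
bowl 95 px [236.  232.6] [0.4328 0.0165 0.043 ] 0.0008
bowl side bbox [217. 183.] [243. 205.]
hole z.01 [[ 0.51410204 -0.2108502   0.01      ]] pin .073 [[0.53453991 0.10268622 0.073     ]] shaft .094 [[0.57678838 0.09168329 0.094     ]] cup .048 [[ 0.55584054 -0.19280458  0.048     ]]
tri cup (array([ 0.55497812, -0.19233353,  0.05117207]), np.float64(0.00030817018630502607)) shaft (array([0.57565963, 0.09223524, 0.09256681]), np.float64(0.0030185950092150734)) pin (array([0.53278112, 0.10272882, 0.07556168]), np.float64(0.002477022661624685))
(array([0.43200662, 0.01548777, 0.05962635]), np.float64(0.0011816224149393765))
 38  38  39  37  39  28  46  66  66  67  68  68  70  68  67  68  66  61  81  93
 37  38  39  39  40  40  26  31  42  63  67  67  69  68  68  68  60  30  42  71
 39  37  39  38  28  28  24  21  19  34  44  51  60  57  56  37  25  41  99  98
 39  41  33  24  18  27  87 154 178 241 242 245 254 243 115  41  16  87 100 100
 47  29  26  20  83 163 173 17
[... 389 characters left out ...]
 170 164 168 171 183 180 174 167 159 156 137  40  37  39  38
 24  25  23  26  19 141 166 165 166 166 166 165 164 160 158  97  19  26  28  39
 24  26  24  22  23  51 162 162 165 166 166 166 162 159 136  32  23  26  24  28
 24  25  25  25  24  18  81 164 163 164 163 162 162 154  56  18  25  25  26  24
 24  25  23  22  25  32  34  48 152 159 163 153 126  33  22  24  25  25  24  23
 25  26  28  37  39  38  38  33  30  58  77  49  30  23  23  25  24  24  23  35
 24  33  37  38  37  36  38  38  38  34  32  22  23  25  26  26  24  37  37  39
 35  38  38  38  37  73  29  44  36  44  38  39  40  39  38  38  39  38  37  38
 38  38  35  37  52  29  25  27  24  43  26  38  38  39  37  37  38  36  39  38
```

```bash
python3 - <<'E'
from h import *
from station import arm
print(arm.nose_length)
t=load("top0");s=load("side0")
for a,b in(((370,227),(222,212)),((463,170),(378,248)),((463,170),(222,212))):print(tri(t,a,s,b))
E
```

```text
0.017
(array([ 0.37933678, -0.2918863 ,  0.16562203]), np.float64(0.13235718788034828))
(array([ 0.59707887, -0.54007785,  0.15228864]), np.float64(0.00467006230040984))
(array([ 0.40854846, -0.44475117,  0.29133163]), np.float64(0.2927946055659631))
```

Call:
{"api": "apply_moves", "payload": {"rows": [[[0.42, -0.96, 0, 0, 0, -0.1, -1], [0.42, -0.96, 0, 0, 0, -0.1, -1], [0.42, -0.96, 0, 0, 0, -0.1, -1], [0.42, -0.96, 0, 0, 0, -0.1, -1]]]}}

```text
clock: 0.43
position: [0.2531, 0.4954, 0.2467]
ee_rot: [0.235, 0.972, -0.004, 0.002]
contact_force: [1.0, -0.8, -0.2]
grip_width: 1.0
finger_force: 0.0
```

Call:
{"api": "apply_moves", "payload": {"rows": [[[0.42, -0.96, 0, 0, 0, -0.1, -1], [0.42, -0.96, 0, 0, 0, -0.1, -1], [0.42, -0.96, 0, 0, 0, -0.1, -1], [0.42, -0.96, 0, 0, 0, -0.1, -1]]]}}

```text
clock: 0.77
position: [0.3024, 0.3806, 0.2474]
ee_rot: [0.311, 0.95, -0.003, 0.001]
contact_force: [-0.0, -1.3, -0.8]
grip_width: 1.002
finger_force: 0.0
```

Call:
{"api": "apply_moves", "payload": {"rows": [[[0.42, -0.96, 0, 0, 0, -0.1, -1], [0.42, -0.96, 0, 0, 0, -0.1, -1], [0.42, -0.96, 0, 0, 0, -0.1, -1], [0.42, -0.96, 0, 0, 0, -0.1, -1]]]}}

```text
clock: 1.1
position: [0.3517, 0.2661, 0.2478]
ee_rot: [0.385, 0.923, -0.002, 0.001]
contact_force: [-0.0, -0.8, -1.1]
grip_width: 1.003
finger_force: 0.0
```

Call:
{"api": "apply_moves", "payload": {"rows": [[[0.42, -0.96, 0, 0, 0, -0.1, -1], [0.42, -0.96, 0, 0, 0, -0.1, -1], [0.42, -0.96, 0, 0, 0, -0.1, -1], [0.42, -0.96, 0, 0, 0, -0.1, -1]]]}}

```text
clock: 1.43
position: [0.4018, 0.1512, 0.2482]
ee_rot: [0.456, 0.89, -0.001, 0.001]
contact_force: [0.1, -0.4, 0.1]
grip_width: 1.005
finger_force: 0.0
```

Call:
{"api": "apply_moves", "payload": {"rows": [[[0.42, -0.96, 0, 0, 0, -0.1, -1], [0.42, -0.96, 0, 0, 0, -0.1, -1], [0.42, -0.96, 0, 0, 0, -0.1, -1], [0.42, -0.96, 0, 0, 0, -0.1, -1]]]}}

```text
clock: 1.77
position: [0.4522, 0.0358, 0.2485]
ee_rot: [0.524, 0.851, -0.001, 0.002]
contact_force: [0.6, 0.4, -0.3]
grip_width: 0.998
finger_force: 0.0
```

Call:
{"api": "apply_moves", "payload": {"rows": [[[0.42, -0.96, 0, 0, 0, -0.1, -1], [0.42, -0.96, 0, 0, 0, -0.1, -1], [0.42, -0.96, 0, 0, 0, -0.1, -1], [0.42, -0.96, 0, 0, 0, -0.1, -1]]]}}

```text
clock: 2.1
position: [0.5022, -0.08, 0.2486]
ee_rot: [0.589, 0.808, -0.001, 0.002]
contact_force: [0.5, 0.1, 0.5]
grip_width: 0.999
finger_force: 0.0
```

Call:
{"api": "apply_moves", "payload": {"rows": [[[0.42, -0.7, -0.5, 0, 0, -0.1, -1], [0.42, -0.9, -0.5, 0, 0, -0.1, -1], [0.42, -0.9, -0.5, 0, 0, -0.1, -1], [0.42, -0.9, -0.5, 0, 0, -0.1, -1], [0.42, -0.9, -0.5, 0, 0, -0.1, -1]]]}}

```text
clock: 2.52
position: [0.5495, -0.1826, 0.186]
ee_rot: [0.649, 0.761, -0.002, -0.001]
contact_force: [1.1, 0.1, 0.1]
grip_width: 1.004
finger_force: 0.0
```

```bash
python3 - <<'E'
from station import arm
s=arm.read_state();print(s["position"],s["q"],s["ee_rot"])
E
```

```text
[ 0.54948387 -0.1826149   0.18598735] [ 0.09857889  0.41751705  0.22165158  1.80685849 -0.10852121  0.9325811
  0.52450146] [ 0.64923025  0.76058924 -0.00166771 -0.00114638]
```

Call:
{"api": "apply_moves", "payload": {"rows": [[[0.042, -0.087, -0.25, 0, 0, 0, -1], [0.042, -0.087, -0.5, 0, 0, 0, -1], [0.042, -0.087, -0.75, 0, 0, 0, -1], [0.042, -0.087, -0.85, 0, 0, 0, -1], [0.042, -0.087, -0.85, 0, 0, 0, -1]]]}}

```text
clock: 2.93
position: [0.5531, -0.1873, 0.0836]
ee_rot: [0.647, 0.763, -0.001, -0.003]
contact_force: [-0.3, -0.3, -0.4]
grip_width: 1.001
finger_force: 0.0
```

Call:
{"api": "apply_moves", "payload": {"rows": [[[0, 0, -0.2, 0, 0, 0, -1], [0, 0, -0.36, 0, 0, 0, -1], [0, 0, -0.36, 0, 0, 0, -1], [0, 0, -0.36, 0, 0, 0, -1]]]}}

```text
clock: 3.27
position: [0.5557, -0.1895, 0.0441]
ee_rot: [0.647, 0.762, 0.0, -0.0]
contact_force: [-0.1, -0.9, 0.4]
grip_width: 1.001
finger_force: 0.0
```

```bash
python3 - <<'E'
from station import arm
import cv2,numpy as np
r=[]
for n in("top","side"):
    c=arm.capture(n);np.save(f"pics/{n}1.npy",c,allow_pickle=True)
    x,y,w,h=(276,158,80,75) if n=="top" else (251,185,80,75)
    r.append(cv2.resize(c["pixels"][y:y+h,x:x+w],(400,375),interpolation=cv2.INTER_CUBIC))
cv2.imwrite("pics/grasp1.png",np.hstack(r));print(arm.read_state()["position"])
E
```

```text
[ 0.55695262 -0.19034229  0.04531602]
```

View pics/grasp1.png

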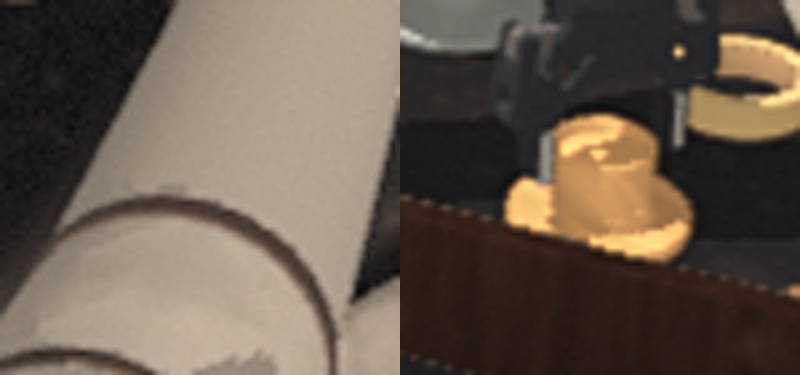

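The side view shows the hub (≈(372−…) crop (607,165)) between the open fingers, clear on both sides. I'll centre, lower a little and close.

Call:
{"api": "apply_moves", "payload": {"rows": [[[-0.02, -0.02, -0.07, 0, 0, 0, -1], [-0.02, -0.02, -0.07, 0, 0, 0, -1], [-0.02, -0.02, -0.07, 0, 0, 0, -1], [-0.02, -0.02, -0.07, 0, 0, 0, -1]]]}}

```text
clock: 3.7
position: [0.553, -0.1929, 0.035]
ee_rot: [0.648, 0.762, 0.0, 0.0]
contact_force: [0.2, 0.7, 0.6]
grip_width: 1.003
finger_force: 0.0
```

Call:
{"api": "apply_moves", "payload": {"rows": [[[0, 0, 0, 0, 0, 0, 0.3], [0, 0, 0, 0, 0, 0, 1], [0, 0, 0, 0, 0, 0, 1], [0, 0, 0, 0, 0, 0, 1], [0, 0, 0, 0, 0, 0, 1]]]}}

```text
clock: 4.12
position: [0.5537, -0.1929, 0.0356]
ee_rot: [0.647, 0.762, 0.0, 0.001]
contact_force: [-0.9, 0.5, 5.1]
grip_width: 0.707
finger_force: 64.5
```

Call:
{"api": "apply_moves", "payload": {"rows": [[[0, 0, 0, 0, 0, 0, 1], [0, 0, 0, 0, 0, 0, 1], [0, 0, 0, 0, 0, 0, 1]]]}}

```text
clock: 4.37
position: [0.5537, -0.1928, 0.0356]
ee_rot: [0.647, 0.762, 0.0, 0.001]
contact_force: [0.2, 0.7, 5.0]
grip_width: 0.704
finger_force: 64.5
```

Call:
{"api": "apply_moves", "payload": {"rows": [[[0, 0, 0.1, 0, 0, 0, 1], [0, 0, 0.4, 0, 0, 0, 1], [0, 0, 0.7, 0, 0, 0, 1], [0, 0, 1, 0, 0, 0, 1], [0, 0, 1, 0, 0, 0, 1]]]}}

```text
clock: 4.78
position: [0.5571, -0.1945, 0.1624]
ee_rot: [0.648, 0.762, 0.002, 0.005]
contact_force: [1.1, -0.2, -2.6]
grip_width: 0.709
finger_force: 67.1
```

Call:
{"api": "apply_moves", "payload": {"rows": [[[0.02, 0.2, 0.12, 0, 0, -0.05, 1], [0.04, 0.5, 0.12, 0, 0, -0.1, 1], [0.06, 0.79, 0.12, 0, 0, -0.143, 1], [0.06, 0.79, 0.12, 0, 0, -0.143, 1]]]}}

```text
clock: 5.12
position: [0.5605, -0.0874, 0.1688]
ee_rot: [0.726, 0.687, 0.002, -0.003]
contact_force: [0.4, 2.7, -4.4]
grip_width: 0.705
finger_force: 67.0
```

Call:
{"api": "apply_moves", "payload": {"rows": [[[0.02, 0.25, 0, 0, 0, -0.05, 1], [0.04, 0.5, 0, 0, 0, -0.1, 1], [0.06, 0.79, 0, 0, 0, -0.143, 1], [0.06, 0.79, 0, 0, 0, -0.143, 1]]]}}

```text
clock: 5.45
position: [0.567, 0.007, 0.1685]
ee_rot: [0.799, 0.602, 0.001, -0.003]
contact_force: [-0.2, 1.7, -3.7]
grip_width: 0.707
finger_force: 67.0
```

Call:
{"api": "apply_moves", "payload": {"rows": [[[0.02, 0.25, 0, 0, 0, -0.05, 1], [0.04, 0.5, 0, 0, 0, -0.1, 1], [0.06, 0.79, 0, 0, 0, -0.143, 1], [0.06, 0.79, 0, 0, 0, -0.143, 1], [0.06, 0.79, 0, 0, 0, -0.143, 1]]]}}

```text
clock: 5.87
position: [0.5736, 0.0954, 0.1685]
ee_rot: [0.861, 0.508, -0.0, -0.001]
contact_force: [0.3, -0.5, -3.4]
grip_width: 0.701
finger_force: 67.0
```

Call:
{"api": "apply_moves", "payload": {"rows": [[[0, 0, 0, 0, 0, 0, 1], [0, 0, 0, 0, 0, 0, 1], [0, 0, 0, 0, 0, 0, 1]]]}}

```text
clock: 6.12
position: [0.5744, 0.0898, 0.169]
ee_rot: [0.863, 0.504, -0.0, 0.0]
contact_force: [0.3, 0.1, -3.6]
grip_width: 0.7
finger_force: 67.0
```

```bash
python3 - <<'E'
from station import arm
import cv2,numpy as np
r=[]
for n in("top","side"):
    c=arm.capture(n);np.save(f"pics/{n}2.npy",c,allow_pickle=True)
    x,y,w,h=(166,133,100,94) if n=="top" else (215,115,100,94)
    r.append(cv2.resize(c["pixels"][y:y+h,x:x+w],(400,376),interpolation=cv2.INTER_CUBIC))
cv2.imwrite("pics/over2.png",np.hstack(r));s=arm.read_state();print(s["position"],s["ee_rot"],s["q"],s["contact_force"])
E
```

```text
[0.57451784 0.09016289 0.16910516] [ 8.63439614e-01  5.04452180e-01 -1.43985201e-04  9.92563230e-05] [-0.43529593  0.44753719  0.29827952  1.81801667 -0.16269155  0.9000895
 -0.5765176 ] [ 0.13532716  0.28552226 -3.97401719]
```

View pics/over2.png

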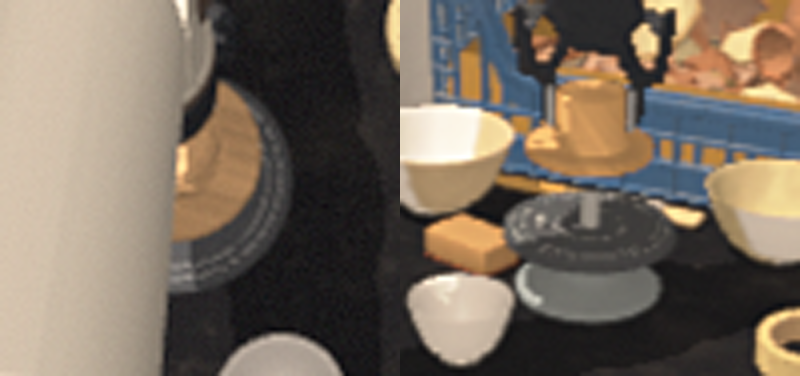

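The top view shows the flange arc over the wheel at crop (240,160), half hidden by the arm. The side view shows the chuck level, its axis at crop x≈590 and the shaft at ≈590. I'll refine this numerically.

```bash
python3 - <<'E'
from h import *
t=load("top2");s=load("side2");T=t["pixels"];S=s["pixels"]
hv=cv2.cvtColor(T,cv2.COLOR_BGR2HSV);hs=cv2.cvtColor(S,cv2.COLOR_BGR2HSV)
# top: rightmost wood edge per row
P=[]
for v in range(153,195):
    row=hv[v,206:245]; m=np.where((row[:,1]>80)&(row[:,2]>80)&(row[:,0]<25))[0]
    if len(m)>2:P.append([206+m.max()+.5,v])
P=np.array(P);W=plane(t,P,.1435)
f=lambda x:np.hypot(W[:,0]-x[0],W[:,1]-x[1])-.055
r=least_squares(f,[.575,.09],loss="soft_l1",f_scale=.001);print("top fix r",r.x,np.std(f(r.x)),len(P))
# side: wood mask ellipse of flange: left/right extremes and bottom
m=((hs[...,1]>90)&(hs[...,2]>90)&(hs[...,0]<25)).astype(np.uint8)
for v in range(136,161):
    q=np.where(m[v,235:300])[0]+235
    print(v,q.min() if len(q) else None,q.max() if len(q) else None,len(q),end="; ")
M=np.array(s["camera_from_world"])
def pr(p):
    c=M[:3,:3]@np.array(p)+M[:3,3];return c[:2]/c[2]*s["fx"]+[s["cx"],s["cy"]]
print()
a=np.linspace(0,2*np.pi,200)
for (x,y) in((.5745,.0902),(.576,.0914)):
    E=np.array([pr([x+.055*np.cos(k),y+.055*np.sin(k),z]) for k in a for z in(.1335,.1435)]);print((x,y),E.min(0),E.max(0),"hole",pr([x-.043*.966,y+.043*.259,.1435]))
# shaft cols: observed vs predicted
print("shaft pred",pr([.5765,.0915,.085]))
g=S[165,255:272].max(1);print(g, S[168,255:272].max(1))
E
```

```text
top fix r [0.57076461 0.08746129] 0.0008756525930363016 39
136 237 299 41; 137 238 299 38; 138 238 299 32; 139 238 299 26; 140 238 271 20; 141 254 271 18; 142 254 271 18; 143 237 271 21; 144 238 271 24; 145 241 270 25; 146 242 270 27; 147 243 274 29; 148 236 275 31; 149 247 277 31; 150 241 282 37; 151 240 287 40; 152 239 295 46; 153 237 299 47; 154 235 299 48; 155 235 299 40; 156 235 299 38; 157 235 299 32; 158 235 299 28; 159 235 299 20; 160 235 299 26; 
(0.5745, 0.0902) [246.52257016 143.53876197] [278.86339274 158.62355001] hole [250.14255024 149.72973063]
(0.576, 0.0914) [246.81442286 143.37145336] [279.12322168 158.42951697] hole [250.43233343 149.54998752]
shaft pred [262.60939419 164.93227181]
[108 110 110 104 102 131 151 157 155 130  95  74  79  72  67  77  70] [105 102  79  62  66 128 153 156 152 119  75  64  63  62  64  63  63]
```

Call:
{"api": "apply_moves", "payload": {"rows": [[[0.02, 0.024, -0.1, 0, 0, 0, 1], [0.02, 0.024, -0.2, 0, 0, 0, 1], [0.02, 0.024, -0.28, 0, 0, 0, 1], [0.02, 0.024, -0.28, 0, 0, 0, 1], [0.02, 0.024, -0.28, 0, 0, 0, 1]]]}}

```text
clock: 6.63
position: [0.5757, 0.0942, 0.1339]
ee_rot: [0.863, 0.505, -0.002, -0.0]
contact_force: [-0.2, 0.6, -3.0]
grip_width: 0.701
finger_force: 66.9
```

Call:
{"api": "apply_moves", "payload": {"rows": [[[0, 0, -0.01, 0, 0, 0, 1], [0, 0, -0.02, 0, 0, 0, 1], [0, 0, -0.03, 0, 0, 0, 1], [0, 0, -0.04, 0, 0, 0, 1]]]}}

```text
clock: 6.97
position: [0.5773, 0.0946, 0.131]
ee_rot: [0.863, 0.505, 0.0, 0.0]
contact_force: [0.5, -0.4, -3.1]
grip_width: 0.709
finger_force: 66.9
```

Call:
{"api": "apply_moves", "payload": {"rows": [[[0, 0, -0.01, 0, 0, 0, 1], [0, 0, -0.02, 0, 0, 0, 1], [0, 0, -0.03, 0, 0, 0, 1], [0, 0, -0.03, 0, 0, 0, 1]]]}}

```text
clock: 7.3
position: [0.5768, 0.0945, 0.1269]
ee_rot: [0.863, 0.505, -0.0, -0.0]
contact_force: [-0.1, -0.6, -2.7]
grip_width: 0.71
finger_force: 66.9
```

Call:
{"api": "apply_moves", "payload": {"rows": [[[0, 0, -0.01, 0, 0, 0, 1], [0, 0, -0.02, 0, 0, 0, 1], [0, 0, -0.03, 0, 0, 0, 1], [0, 0, -0.03, 0, 0, 0, 1]]]}}

```text
clock: 7.63
position: [0.5768, 0.0945, 0.1232]
ee_rot: [0.863, 0.505, -0.0, -0.0]
contact_force: [0.1, -0.1, -3.2]
grip_width: 0.702
finger_force: 66.9
```

Call:
{"api": "apply_moves", "payload": {"rows": [[[0, 0, -0.01, 0, 0, 0, 1], [0, 0, -0.02, 0, 0, 0, 1], [0, 0, -0.02, 0, 0, 0, 1]]]}}

```text
clock: 7.88
position: [0.5769, 0.0944, 0.1209]
ee_rot: [0.863, 0.505, -0.0, 0.0]
contact_force: [0.8, -0.4, -3.6]
grip_width: 0.704
finger_force: 66.9
```

Call:
{"api": "apply_moves", "payload": {"rows": [[[0, 0, -0.015, 0, 0, 0, 1], [0, 0, -0.03, 0, 0, 0, 1], [0, 0, -0.045, 0, 0, 0, 1], [0, 0, -0.06, 0, 0, 0, 1], [0, 0, -0.06, 0, 0, 0, 1]]]}}

```text
clock: 8.3
position: [0.5769, 0.0943, 0.1135]
ee_rot: [0.863, 0.505, -0.0, 0.0]
contact_force: [-0.7, -0.3, -3.7]
grip_width: 0.701
finger_force: 66.9
```

Call:
{"api": "apply_moves", "payload": {"rows": [[[0, 0, -0.01, 0, 0, 0, 1], [0, 0, -0.02, 0, 0, 0, 1], [0, 0, -0.025, 0, 0, 0, 1], [0, 0, -0.025, 0, 0, 0, 1]]]}}

```text
clock: 8.63
position: [0.5769, 0.0944, 0.1108]
ee_rot: [0.863, 0.505, -0.0, 0.0]
contact_force: [0.2, -0.2, -2.9]
grip_width: 0.705
finger_force: 66.9
```

Call:
{"api": "apply_moves", "payload": {"rows": [[[0, 0, -0.01, 0, 0, 0, 1], [0, 0, -0.02, 0, 0, 0, 1], [0, 0, -0.02, 0, 0, 0, 1]]]}}

```text
clock: 8.88
position: [0.5769, 0.0944, 0.1083]
ee_rot: [0.863, 0.505, -0.0, 0.0]
contact_force: [-0.2, -0.8, -3.1]
grip_width: 0.704
finger_force: 66.9
```

Pin tip height (TCP .1086) is reached. I'll feel gently from here.

Call:
{"api": "apply_moves", "payload": {"rows": [[[0, 0, -0.007, 0, 0, 0, 1], [0, 0, -0.014, 0, 0, 0, 1], [0, 0, -0.014, 0, 0, 0, 1]]]}}

```text
clock: 9.13
position: [0.577, 0.0945, 0.1067]
ee_rot: [0.863, 0.505, -0.0, 0.0]
contact_force: [-0.3, -1.2, -3.8]
grip_width: 0.705
finger_force: 66.9
```

Call:
{"api": "apply_moves", "payload": {"rows": [[[0, 0, -0.007, 0, 0, 0, 1], [0, 0, -0.014, 0, 0, 0, 1], [0, 0, -0.014, 0, 0, 0, 1]]]}}

```text
clock: 9.38
position: [0.577, 0.0945, 0.105]
ee_rot: [0.863, 0.505, -0.0, 0.0]
contact_force: [0.7, -0.3, -3.5]
grip_width: 0.702
finger_force: 66.9
```

Call:
{"api": "apply_moves", "payload": {"rows": [[[0, 0, -0.007, 0, 0, 0, 1], [0, 0, -0.014, 0, 0, 0, 1], [0, 0, -0.02, 0, 0, 0, 1], [0, 0, -0.02, 0, 0, 0, 1]]]}}

```text
clock: 9.72
position: [0.577, 0.0944, 0.1026]
ee_rot: [0.863, 0.505, -0.0, 0.0]
contact_force: [0.9, -1.8, -3.9]
grip_width: 0.705
finger_force: 66.9
```

Call:
{"api": "apply_moves", "payload": {"rows": [[[0, 0, -0.007, 0, 0, 0, 1], [0, 0, -0.014, 0, 0, 0, 1], [0, 0, -0.014, 0, 0, 0, 1]]]}}

```text
clock: 9.97
position: [0.577, 0.0944, 0.1009]
ee_rot: [0.863, 0.505, 0.0, 0.0]
contact_force: [0.8, -0.9, -3.1]
grip_width: 0.707
finger_force: 67.0
```

Call:
{"api": "apply_moves", "payload": {"rows": [[[0, 0, -0.006, 0, 0, 0, 1], [0, 0, -0.012, 0, 0, 0, 1], [0, 0, -0.012, 0, 0, 0, 1]]]}}

```text
clock: 10.22
position: [0.577, 0.0945, 0.0997]
ee_rot: [0.863, 0.505, 0.0, 0.0]
contact_force: [0.9, -1.2, -3.4]
grip_width: 0.705
finger_force: 67.0
```

Call:
{"api": "apply_moves", "payload": {"rows": [[[0, 0, -0.006, 0, 0, 0, 1], [0, 0, -0.006, 0, 0, 0, 1], [0, 0, -0.006, 0, 0, 0, 1]]]}}

```text
clock: 10.47
position: [0.577, 0.0944, 0.0996]
ee_rot: [0.863, 0.505, 0.0, -0.0]
contact_force: [-3.9, -0.6, 6.4]
grip_width: 0.706
finger_force: 67.7
```

Contact at TCP z=.0996, which is exactly flush height. I'll release and rise.

Call:
{"api": "apply_moves", "payload": {"rows": [[[0, 0, 0.005, 0, 0, 0, 0], [0, 0, 0.005, 0, 0, 0, -1], [0, 0, 0.005, 0, 0, 0, -1], [0, 0, 0.005, 0, 0, 0, -1], [0, 0, 0.005, 0, 0, 0, -1]]]}}

```text
clock: 10.88
position: [0.5771, 0.0948, 0.0995]
ee_rot: [0.863, 0.505, 0.0, -0.0]
contact_force: [-0.5, -0.3, 0.4]
grip_width: 0.998
finger_force: 0.0
```

Call:
{"api": "apply_moves", "payload": {"rows": [[[0, 0, 0.1, 0, 0, 0, -1], [0, 0, 0.3, 0, 0, 0, -1], [0, 0, 0.6, 0, 0, 0, -1], [0, 0, 0.9, 0, 0, 0, -1], [0, 0, 1, 0, 0, 0, -1]]]}}

```text
clock: 11.3
position: [0.58, 0.0947, 0.2259]
ee_rot: [0.863, 0.505, 0.004, 0.001]
contact_force: [1.1, -0.7, 0.7]
grip_width: 0.999
finger_force: 0.0
```

Call:
{"api": "apply_moves", "payload": {"rows": [[[-0.1, -0.1, 0, 0, 0, -0.07, -1], [-0.3, -0.3, 0, 0, 0, -0.14, 0], [-0.5, -0.45, 0, 0, 0, -0.21, 0.44], [-0.6, -0.58, 0, 0, 0, -0.28, 0.44], [-0.6, -0.58, 0, 0, 0, -0.337, 0.44]]]}}

```text
clock: 11.72
position: [0.502, 0.021, 0.2201]
ee_rot: [0.966, 0.257, -0.001, -0.0]
contact_force: [-0.0, 0.3, 0.2]
grip_width: 0.453
finger_force: 0.0
```

Call:
{"api": "apply_moves", "payload": {"rows": [[[-0.1, -0.1, 0, 0, 0, -0.07, 0.44], [-0.3, -0.3, 0, 0, 0, -0.14, 0.44], [-0.5, -0.45, 0, 0, 0, -0.21, 0.44], [-0.6, -0.58, 0, 0, 0, -0.28, 0.44], [-0.6, -0.58, 0, 0, 0, -0.337, 0.44]]]}}

```text
clock: 12.13
position: [0.4299, -0.0479, 0.2199]
ee_rot: [1.0, -0.005, -0.001, -0.0]
contact_force: [-0.6, 0.2, 0.0]
grip_width: 0.278
finger_force: 0.0
```

Call:
{"api": "apply_moves", "payload": {"rows": [[[0, 0, 0, 0.06, 0, 0, 0.44], [0, 0, 0, 0.12, 0, 0, 0.44], [0, 0, 0, 0.18, 0, 0, 0.44], [0, 0, 0, 0.244, 0, 0, 0.44], [0, 0, 0, 0.244, 0, 0, 0.44]]]}}

```text
clock: 12.55
position: [0.433, -0.0485, 0.2196]
ee_rot: [0.981, -0.003, 0.001, -0.191]
contact_force: [0.4, -1.2, -0.7]
grip_width: 0.285
finger_force: 0.0
```

```bash
python3 - <<'E'
from h import *
from station import arm
from scipy.spatial.transform import Rotation as R
r=[]
for n in("top","side"):
    c=arm.capture(n);np.save(f"pics/{n}3.npy",c,allow_pickle=True)
    x,y,w,h=(166,143,120,113) if n=="top" else (200,110,110,103)
    r.append(cv2.resize(c["pixels"][y:y+h,x:x+w],(400,376),interpolation=cv2.INTER_CUBIC))
cv2.imwrite("pics/seat3.png",np.hstack(r));s=arm.read_state();print(s["clock"],s["position"],s["grip_width"],s["q"]);print(R.from_quat(s["ee_rot"]).as_matrix().round(3))
E
```

```text
12.65 [ 0.43274003 -0.04599268  0.21940826] 0.2794389579136435 [-0.19951044  0.23790063  0.59536457  2.07764581 -0.55095929  1.09150287
 -0.86649651]
[[ 1.    -0.003  0.   ]
 [-0.003 -0.928  0.372]
 [-0.001 -0.372 -0.928]]
```

View pics/seat3.png

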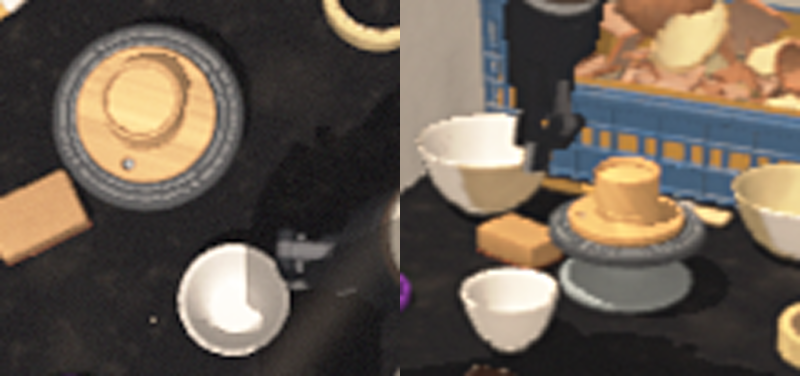

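The chuck sits flush with the grey pin showing in its hole at crop (127,163). The bowl at crop (234,298) has not moved. Next: the cup centre, and the bowl again.

```bash
python3 - <<'E'
from h import *
t=load("top3");s=load("side3");T=t["pixels"];hv=cv2.cvtColor(T,cv2.COLOR_BGR2HSV)
k=cont(((hv[...,1]>80)&(hv[...,2]>100)&(hv[...,0]<25)).astype(np.uint8),(182,150,55,50))
print("flange",[np.round(x,4) for x in circ(plane(t,k,.071))])
b=cont((T.min(2)>95).astype(np.uint8),(212,210,48,44));p=plane(t,b,.053);p=p[p[:,1]>.012]
f=lambda x:np.hypot(p[:,0]-x[0],p[:,1]-x[1])-.043
r=least_squares(f,[.433,.0165],loss="soft_l1",f_scale=.001);print("bowl",r.x,np.std(f(r.x)))
g=lambda x,y,u0,v0,k:[u0+(x+.5)*k-.5,v0+(y+.5)*k-.5]
c=g(144,101,166,143,.3);cs=g(628-400,169,200,110,.275)
print("cup tri",tri(t,c,s,cs),"plane .12",plane(t,c,.12))
E
```

```text
flange [array([0.5751, 0.0925, 0.0548]), np.float64(0.0007)]
bowl [0.43251025 0.01730346] 0.0007582099450677086
cup tri (array([0.57333444, 0.0897619 , 0.11926236]), np.float64(0.0006992412510198942)) plane .12 [[0.57280343 0.08978297 0.12      ]]
```

Call:
{"api": "apply_moves", "payload": {"rows": [[[0, 0.01, -0.25, 0, 0, 0, 0.44], [0, 0.01, -0.5, 0, 0, 0, 0.44], [0, 0.01, -0.75, 0, 0, 0, 0.44], [0, 0.01, -0.95, 0, 0, 0, 0.44], [0, 0.01, -0.95, 0, 0, 0, 0.44]]]}}

```text
clock: 13.07
position: [0.4302, -0.0408, 0.1024]
ee_rot: [0.982, 0.002, -0.004, -0.19]
contact_force: [-0.9, 1.0, -0.6]
grip_width: 0.28
finger_force: 0.0
```

Call:
{"api": "apply_moves", "payload": {"rows": [[[0, 0.04, -0.1, 0, 0, 0, 0.44], [0, 0.08, -0.2, 0, 0, 0, 0.44], [0, 0.1, -0.25, 0, 0, 0, 0.44], [0, 0.1, -0.25, 0, 0, 0, 0.44]]]}}

```text
clock: 13.4
position: [0.4328, -0.0297, 0.0759]
ee_rot: [0.982, 0.002, -0.001, -0.191]
contact_force: [-0.7, -1.1, -0.9]
grip_width: 0.281
finger_force: 0.0
```

```bash
python3 - <<'E'
from h import *
from station import arm
r=[]
for n in("top","side"):
    c=arm.capture(n)
    x,y,w,h=(200,195,80,75) if n=="top" else (195,150,70,66)
    r.append(cv2.resize(c["pixels"][y:y+h,x:x+w],(400,376),interpolation=cv2.INTER_CUBIC))
cv2.imwrite("pics/rim4.png",np.hstack(r));s=arm.read_state();print(s["position"],s["contact_force"])
E
```

```text
[ 0.43350162 -0.0310376   0.07654089] [ 0.34151456 -0.94142633  0.32727286]
```

View pics/rim4.png

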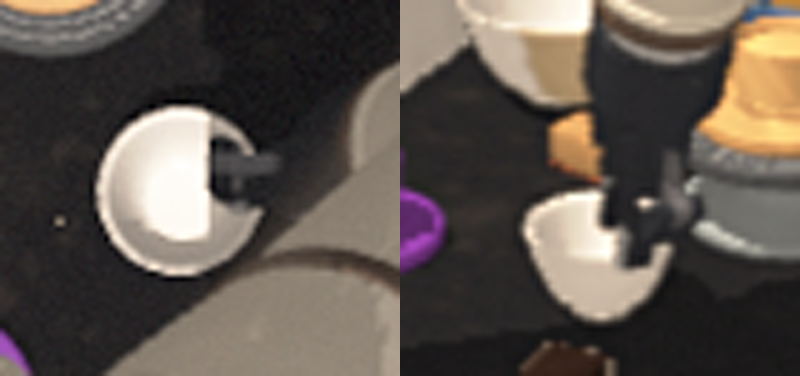

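The fingers straddle the rim: the inner one at crop (225,185) is inside, and the outer one is seen in the side view at (635,245). I'll slide down along the wall and close.

Call:
{"api": "apply_moves", "payload": {"rows": [[[0, 0.015, -0.06, 0, 0, 0, 0.44], [0, 0.035, -0.12, 0, 0, 0, 0.44], [0, 0.055, -0.18, 0, 0, 0, 0.44], [0, 0.07, -0.227, 0, 0, 0, 0.44], [0, 0.07, -0.227, 0, 0, 0, 0.44]]]}}

```text
clock: 13.92
position: [0.4319, -0.0224, 0.047]
ee_rot: [0.982, 0.0, -0.001, -0.191]
contact_force: [-0.6, 0.4, -0.2]
grip_width: 0.281
finger_force: 0.0
```

Call:
{"api": "apply_moves", "payload": {"rows": [[[0, 0, 0, 0, 0, 0, 0.44], [0, 0, 0, 0, 0, 0, 0.44]]]}}

```text
clock: 14.08
position: [0.4328, -0.0233, 0.0481]
ee_rot: [0.982, 0.0, -0.0, -0.19]
contact_force: [0.0, -0.1, 0.4]
grip_width: 0.276
finger_force: 0.0
```

Call:
{"api": "apply_moves", "payload": {"rows": [[[0, 0, 0, 0, 0, 0, 0.55], [0, 0, 0, 0, 0, 0, 0.65], [0, 0, 0, 0, 0, 0, 0.72], [0, 0, 0, 0, 0, 0, 0.79], [0, 0, 0, 0, 0, 0, 0.85]]]}}

```text
clock: 14.5
position: [0.433, -0.023, 0.0484]
ee_rot: [0.982, 0.0, 0.0, -0.191]
contact_force: [-0.1, -0.1, 0.8]
grip_width: 0.077
finger_force: 0.4
```

Call:
{"api": "apply_moves", "payload": {"rows": [[[0, 0, 0, 0, 0, 0, 0.9], [0, 0, 0, 0, 0, 0, 1], [0, 0, 0, 0, 0, 0, 1], [0, 0, 0, 0, 0, 0, 1], [0, 0, 0, 0, 0, 0, 1]]]}}

```text
clock: 14.92
position: [0.4331, -0.0232, 0.0484]
ee_rot: [0.982, 0.0, 0.0, -0.19]
contact_force: [0.4, -0.1, 0.8]
grip_width: 0.039
finger_force: 59.9
```

Call:
{"api": "apply_moves", "payload": {"rows": [[[0, 0, 0.03, 0, 0, 0, 1], [0, 0, 0.1, 0, 0, 0, 1], [0, 0, 0.2, 0, 0, 0, 1], [0, 0, 0.2, 0, 0, 0, 1]]]}}

```text
clock: 15.25
position: [0.4338, -0.0233, 0.0739]
ee_rot: [0.982, 0.0, 0.001, -0.19]
contact_force: [-0.5, -0.2, -0.5]
grip_width: 0.041
finger_force: 59.4
```

Call:
{"api": "apply_moves", "payload": {"rows": [[[0, 0, 0.2, 0, 0, 0, 1], [0, 0, 0.45, 0, 0, 0, 1], [0, 0, 0.7, 0, 0, 0, 1], [0, 0, 0.97, 0, 0, 0, 1], [0, 0, 0.97, 0, 0, 0, 1]]]}}

```text
clock: 15.67
position: [0.436, -0.024, 0.1937]
ee_rot: [0.982, 0.001, 0.004, -0.19]
contact_force: [1.2, 0.6, -1.1]
grip_width: 0.042
finger_force: 59.4
```

Call:
{"api": "apply_moves", "payload": {"rows": [[[0.15, 0.08, 0, 0, 0, 0, 1], [0.3, 0.15, 0, 0, 0, 0, 1], [0.45, 0.23, 0, 0, 0, 0, 1], [0.6, 0.31, 0, 0, 0, 0, 1]]]}}

```text
clock: 16.0
position: [0.5053, 0.0147, 0.1882]
ee_rot: [0.982, 0.0, -0.0, -0.191]
contact_force: [-0.3, 0.5, -0.7]
grip_width: 0.041
finger_force: 59.4
```

Call:
{"api": "apply_moves", "payload": {"rows": [[[0.15, 0.08, 0, 0, 0, 0, 1], [0.3, 0.15, 0, 0, 0, 0, 1], [0.45, 0.23, 0, 0, 0, 0, 1], [0.59, 0.31, 0, 0, 0, 0, 1], [0.59, 0.31, 0, 0, 0, 0, 1]]]}}

```text
clock: 16.42
position: [0.578, 0.0545, 0.1879]
ee_rot: [0.982, 0.002, 0.0, -0.191]
contact_force: [1.0, 0.7, -0.3]
grip_width: 0.043
finger_force: 59.5
```

Call:
{"api": "apply_moves", "payload": {"rows": [[[0, 0, 0, 0, 0, 0, 1], [0, 0, 0, 0, 0, 0, 1], [0, 0, 0, 0, 0, 0, 1]]]}}

```text
clock: 16.67
position: [0.5747, 0.0505, 0.1882]
ee_rot: [0.982, -0.0, -0.0, -0.19]
contact_force: [-0.2, -1.0, -0.6]
grip_width: 0.038
finger_force: 59.5
```

```bash
python3 - <<'E'
from h import *
from station import arm
r=[]
for n in("top","side"):
    c=arm.capture(n);np.save(f"pics/{n}5.npy",c,allow_pickle=True)
    x,y,w,h=(166,123,100,94) if n=="top" else (215,95,100,94)
    r.append(cv2.resize(c["pixels"][y:y+h,x:x+w],(400,376),interpolation=cv2.INTER_CUBIC))
cv2.imwrite("pics/over5.png",np.hstack(r));s=arm.read_state();print(s["clock"],s["position"],s["contact_force"])
E
```

```text
16.7667 [0.57508958 0.05058027 0.1885754 ] [ 0.06448619 -0.64602528 -1.07045177]
```

View pics/over5.png

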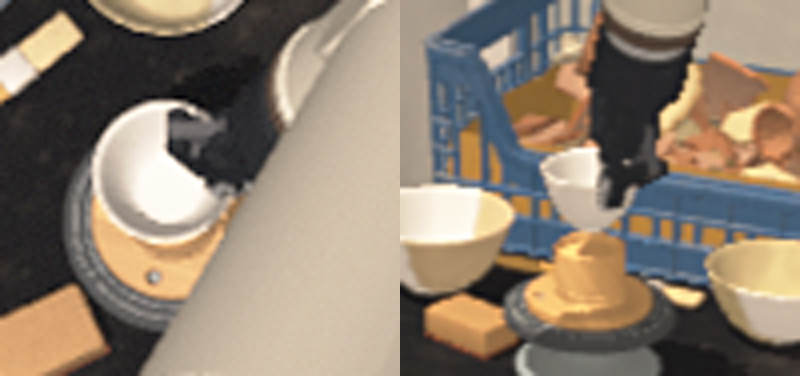

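The bowl is held upright above the cup: top crop rim arc centre ≈(163,172); side crop bowl ≈(588,190) over hub ≈(589,250). I'll measure the offset.

```bash
python3 - <<'E'
from h import *
t=load("top5");s=load("side5");T=t["pixels"];S=s["pixels"];hv=cv2.cvtColor(T,cv2.COLOR_BGR2HSV)
m=((T.min(2)>95)&(hv[...,1]<60)).astype(np.uint8);b=cont(m,(184,145,44,42))
p=plane(t,b,.193)
# keep left/top/bottom rim arc
k=(b[:,0]<206)|((b[:,1]>175)&(b[:,0]<214));p=p[k]
f=lambda x:np.hypot(p[:,0]-x[0],p[:,1]-x[1])-.043
r=least_squares(f,[.575,.09],loss="soft_l1",f_scale=.001);print("bowl top",r.x,np.std(f(r.x)),len(p))
M=np.array(s["camera_from_world"])
def pr(q):
    c=M[:3,:3]@np.array(q)+M[:3,3];return (c[:2]/c[2]*s["fx"]+[s["cx"],s["cy"]]).round(2)
print("pred cols cup",pr([.5758,.092,.12]),"bowl z.15",pr([.5758,.092,.15]),"rim",pr([.5758-.043*.93,.092+.043*.367,.193]),pr([.5758+.043*.93,.092-.043*.367,.193]))
for v in (135,138,141,144,147,149,151): print(v,S[v,246:280].min(1))
hs=cv2.cvtColor(S,cv2.COLOR_BGR2HSV)
for v in (160,163,166): q=np.where((hs[v,245:280,1]>80)&(hs[v,245:280,2]>110)&(hs[v,245:280,0]<25))[0]+245;print(v,q.min(),q.max())
E
```

```text
bowl top [0.56840255 0.0972264 ] 0.007957253645285036 96
pred cols cup [262.67 155.6 ] bowl z.15 [262.93 147.47] rim [250.5  135.24] [276.1  135.85]
135 [ 75  79  80  91 147 171 182 174 170 175 183 188 195 201 207 215 223 232
 173  88  45  37  38  37  62 122  94  60  59  53  57  70  75  63]
138 [ 69  65  56  68 133 188 179 161 161 166 176 188 195 203 208 216 224 233
 180  97  52  39  37  37  36  37  37  37  37  37  40  62  67  53]
141 [ 68  67  59  62  67 118 151 170 179 177 173 172 177 185 196 206 215 203
 132 129 137  86  40  33  32  36  69  88  64  43  59  66  70  73]
144 [ 85  97  90  69  83  87 119 150 162 162 162 163 166 167 167 167 170 170
 142 126  90  50  35  31  46 117 148 127  69  66  69  70  70  70]
147 [ 62  86  85  88  76  60  82 100 142 156 159 161 164 165 166 166 167 168
 159 144 126 120 135 145 147 138  89  82  88  96  97 101  90  84]
149 [117 102  72  79 124 115 112  81  88  93 138 157 159 161 162 163 165 164
 164 164 164 163 157 126 102  68  89  72  70  74  83  93  90  72]
151 [ 69  68  63  65  67  70  74  79  80  93 101 111 148 154 157 158 157 157
 158 152 150 115  73  61  96  67  88  62  59  61  60  74 104  71]
160 245 270
163 250 271
166 247 276
```

```bash
python3 - <<'E'
from h import *
t=load("top5");T=t["pixels"];hv=cv2.cvtColor(T,cv2.COLOR_BGR2HSV)
m=((T.min(2)>110)&(hv[...,1]<60))
P=[]
for v in range(150,183):
    q=np.where(m[v,184:210])[0]
    if len(q):P.append([184+q.min()-.5,v])
for u in range(195,206):
    q=np.where(m[140:170,u])[0]
    if len(q):P.append([u,140+q.min()-.5])
for u in range(198,216):
    q=np.where(m[165:190,u])[0]
    if len(q):P.append([u,165+q.max()+.5])
P=np.array(P);p=plane(t,P,.193)
f=lambda x:np.hypot(p[:,0]-x[0],p[:,1]-x[1])-.0435
r=least_squares(f,[.575,.09],loss="soft_l1",f_scale=.001);print("bowl",r.x,np.round(f(r.x)*1000,1).tolist(),len(p))
M=np.array(t["camera_from_world"])
for q in([.5758,.092,.071],):
    k=None
k=cont(((hv[...,1]>80)&(hv[...,2]>100)&(hv[...,0]<25)).astype(np.uint8),(182,170,55,32))
E
```

```text
bowl [0.57021242 0.0949376 ] [0.2, -0.0, -1.0, -1.6, -2.0, -2.1, -3.8, -3.5, -4.9, -4.1, -5.2, -4.0, -4.8, -5.5, -3.6, -1.6, -1.8, 0.6, 0.7, 3.3, 3.6, 4.1, 7.0, 7.6, 8.4, 9.3, 10.3, 11.3, 12.5, 13.7, 15.0, 16.4, 17.8, -0.5, 0.5, -0.5, 0.9, 0.2, 2.0, 1.5, 1.1, 3.4, 3.2, 3.3, -3.9, -4.6, -5.2, -3.3, -3.6, -1.3, -1.3, -1.2, -1.0, -0.6, -0.1, 0.5, -1.1, -0.2, 0.8, 1.9, 1.1, 2.4] 62
```

Both views put the bowl within about 1–2 mm of the cup axis, in line with dead reckoning (+1,+1 mm left). I'll correct that and lower gently.

Call:
{"api": "apply_moves", "payload": {"rows": [[[0.01, 0.01, -0.05, 0, 0, 0, 1], [0.01, 0.01, -0.1, 0, 0, 0, 1], [0.01, 0.01, -0.14, 0, 0, 0, 1], [0.01, 0.01, -0.16, 0, 0, 0, 1], [0.01, 0.01, -0.16, 0, 0, 0, 1]]]}}

```text
clock: 17.18
position: [0.5762, 0.0525, 0.1684]
ee_rot: [0.982, 0.0, -0.001, -0.19]
contact_force: [0.5, -0.5, -0.8]
grip_width: 0.035
finger_force: 59.4
```

Call:
{"api": "apply_moves", "payload": {"rows": [[[0, 0, -0.008, 0, 0, 0, 1], [0, 0, -0.016, 0, 0, 0, 1], [0, 0, -0.024, 0, 0, 0, 1], [0, 0, -0.024, 0, 0, 0, 1]]]}}

```text
clock: 17.52
position: [0.5769, 0.0525, 0.1665]
ee_rot: [0.982, 0.0, 0.0, -0.19]
contact_force: [0.4, 0.2, -2.2]
grip_width: 0.038
finger_force: 59.4
```

Call:
{"api": "apply_moves", "payload": {"rows": [[[0, 0, -0.006, 0, 0, 0, 1], [0, 0, -0.012, 0, 0, 0, 1], [0, 0, -0.018, 0, 0, 0, 1], [0, 0, -0.018, 0, 0, 0, 1]]]}}

```text
clock: 17.85
position: [0.5769, 0.0525, 0.1643]
ee_rot: [0.982, 0.0, 0.0, -0.19]
contact_force: [-0.2, 0.0, -1.6]
grip_width: 0.043
finger_force: 59.4
```

Call:
{"api": "apply_moves", "payload": {"rows": [[[0, 0, -0.006, 0, 0, 0, 1], [0, 0, -0.012, 0, 0, 0, 1], [0, 0, -0.018, 0, 0, 0, 1], [0, 0, -0.018, 0, 0, 0, 1]]]}}

```text
clock: 18.18
position: [0.5769, 0.0525, 0.1621]
ee_rot: [0.982, 0.0, -0.0, -0.19]
contact_force: [0.7, -0.2, -1.3]
grip_width: 0.04
finger_force: 59.4
```

Call:
{"api": "apply_moves", "payload": {"rows": [[[0, 0, -0.005, 0, 0, 0, 1], [0, 0, -0.01, 0, 0, 0, 1], [0, 0, -0.01, 0, 0, 0, 1]]]}}

```text
clock: 18.43
position: [0.5769, 0.0525, 0.161]
ee_rot: [0.982, 0.0, 0.0, -0.19]
contact_force: [-0.0, 0.6, -1.0]
grip_width: 0.039
finger_force: 59.4
```

Call:
{"api": "apply_moves", "payload": {"rows": [[[0, 0, -0.004, 0, 0, 0, 1], [0, 0, -0.004, 0, 0, 0, 1], [0, 0, -0.004, 0, 0, 0, 1]]]}}

```text
clock: 18.68
position: [0.577, 0.0525, 0.1606]
ee_rot: [0.982, 0.0, 0.0, -0.19]
contact_force: [0.1, -0.5, -0.7]
grip_width: 0.039
finger_force: 59.5
```

Call:
{"api": "apply_moves", "payload": {"rows": [[[0, 0, -0.004, 0, 0, 0, 1], [0, 0, -0.004, 0, 0, 0, 1], [0, 0, -0.004, 0, 0, 0, 1]]]}}

```text
clock: 18.93
position: [0.577, 0.0524, 0.1604]
ee_rot: [0.982, 0.0, 0.0, -0.191]
contact_force: [-0.3, -1.2, 1.6]
grip_width: 0.039
finger_force: 59.9
```

Light contact at .1604, the expected floor height. I'll open slowly and back out along the tool axis.

Call:
{"api": "apply_moves", "payload": {"rows": [[[0, 0, 0, 0, 0, 0, 0.85], [0, 0, 0, 0, 0, 0, 0.75], [0, 0, 0, 0, 0, 0, 0.6], [0, 0, 0, 0, 0, 0, 0.44], [0, 0, 0, 0, 0, 0, 0.44]]]}}

```text
clock: 19.35
position: [0.5769, 0.0526, 0.16]
ee_rot: [0.982, 0.0, 0.0, -0.19]
contact_force: [-0.5, -0.2, -0.1]
grip_width: 0.277
finger_force: 0.0
```

Call:
{"api": "apply_moves", "payload": {"rows": [[[0, -0.02, 0.05, 0, 0, 0, 0.44], [0, -0.06, 0.15, 0, 0, 0, 0.44], [0, -0.14, 0.35, 0, 0, 0, 0.44], [0, -0.24, 0.6, 0, 0, 0, 0.44], [0, -0.32, 0.8, 0, 0, 0, 0.44]]]}}

```text
clock: 19.77
position: [0.5772, 0.0124, 0.2589]
ee_rot: [0.982, -0.0, 0.001, -0.19]
contact_force: [1.2, -1.1, 0.6]
grip_width: 0.282
finger_force: 0.0
```

Call:
{"api": "apply_moves", "payload": {"rows": [[[0, -0.3, 0.2, 0, 0, 0, 0.44], [0, -0.6, 0.4, 0, 0, 0, 0.44], [-0.1, -0.9, 0.4, 0, 0, 0, 0.44], [-0.1, -1, 0.4, 0, 0, 0, 0.44], [-0.1, -1, 0.4, 0, 0, 0, 0.44]]]}}

```text
clock: 20.18
position: [0.5641, -0.1126, 0.306]
ee_rot: [0.982, -0.004, 0.002, -0.189]
contact_force: [-0.8, 1.1, -0.2]
grip_width: 0.283
finger_force: 0.0
```

Call:
{"api": "apply_moves", "payload": {"rows": [[[0, -0.3, 0, 0, 0, 0, 0.44], [0, -0.6, 0, 0, 0, 0, 0.44], [0, -0.9, 0, 0, 0, 0, 0.44], [0, -0.9, 0, 0, 0, 0, 0.44], [0, -0.9, 0, 0, 0, 0, 0.44]]]}}

```text
clock: 20.6
position: [0.5642, -0.2164, 0.3041]
ee_rot: [0.982, -0.002, 0.0, -0.19]
contact_force: [0.5, 0.2, 0.2]
grip_width: 0.281
finger_force: 0.0
```

```bash
python3 - <<'E'
from h import *
from station import arm
r=[]
for n in("top","side"):
    c=arm.capture(n);np.save(f"pics/{n}6.npy",c,allow_pickle=True)
    x,y,w,h=(166,123,100,94) if n=="top" else (215,95,100,94)
    r.append(cv2.resize(c["pixels"][y:y+h,x:x+w],(400,376),interpolation=cv2.INTER_CUBIC))
cv2.imwrite("pics/end6.png",np.hstack(r));s=arm.read_state();print(s["clock"],s["position"],s["contact_force"])
E
```

```text
20.7 [ 0.56517849 -0.21260935  0.30413804] [ 0.35167831  1.12129878 -1.06579148]
```

View pics/end6.png

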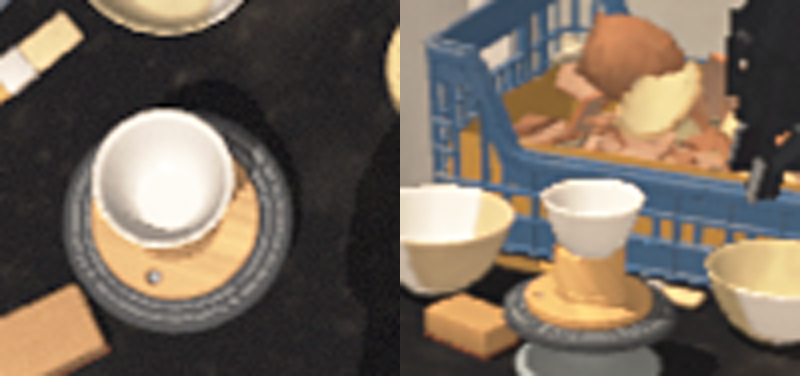

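The bowl stands upright in the cup (side crop rim (543–643,194), hub centre 591), with the pin still showing in the flange hole at (152,277). Handing in.

```bash
python3 -c "
from station import arm
print(arm.finish_job())"
```

```text
the job is handed in; nothing more can be done
None
```

The job is handed in at about 21 s: the chuck sits flush on the wheel head with the drive pin in its flange hole, the small bowl stands upright in the cup, and the arm touched nothing else on the table.

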